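# Make up a soldering kit and a welding kit

## Robot

A 7-joint arm with a two-finger parallel gripper is mounted at the origin on a cart in front of the work surface, level with it; the furniture and walls round the work are solid. World frame = base frame: x ahead of the robot, y to its left, z up, the work surface at z = 0. Lengths are in m, angles in rad, forces in N, time in s.
With the tool pointing down it reaches from about 0.4 to 0.85 m from the base axis. Payload 4.5 kg.
Tool frame: the origin (TCP) lies on the centre line of the jaws, within the pads' length; the fingertips stand 19 mm ahead of it and the grasp point (between the pads) is the TCP; z points along the fingers, y is the line along which they close (so a half turn about z gives the same grasp; the last joint's range is limited). The gripper opens to 88 mm and grips with 3 to 60 N. Pads are 18 mm wide; open, the fingers measure 123 mm over their backs; the gripper's body (75 mm by 187 mm) begins 45 mm behind the grasp point.
Start: joints at [-1.246, 0.689, -0.195, 1.565, 0.157, 0.902, -0.215], TCP at [0.179, 0.599, 0.258] pointing down, gripper open.
Joint ranges: [-3.01, 3.01], [-0.46, 2.08], [-1.47, 1.51], [0.13, 2.56], [-1, 4.14], [0.04, 2.09], [-2.66, 2.66]. Speed limits (rad/s): [2.57, 2.57, 3.14, 3.14, 3.14, 3.14, 3.14].

## Interface

Orientations are given as a rotation vector (axis times angle).
In Python, from cell import sensors, cams, r gives the robot as it stands.
- The arm moves only by the tool servo_tool, never from a script. Its argument "steps" is a list of rows, each a list of 3 entries, a list of its own where there are three numbers: the closure, from -1 (fully open) to 1 (shut), then the shift along the tool's x, y, z in m, then the turn, a rotation vector about the tool's x, y, z in degrees. In form: [[hand, [x, y, z], [wx, wy, wz]], ...]. A call has exactly 10 rows; each row is the pose to reach, as a shift and turn from the pose commanded when the call began, along the tool's axes at that moment; what a row does not reach only later rows make up. A row lasts 1/12 s, in which the tool goes at most 41.7 mm and 7.16 degrees, less where a joint would pass 70% of its speed; a pose out of reach is approached as far as the arm can. A call with a gripper value outside its range is refused whole. The fingers move at their own pace and stop on an object; "grip_force" is the grip in N (left out, the last holds). Time passes only in rows, so rows that repeat a pose let the fingers close, or fill a call up. It gives the time, the measured TCP pose, the force, the opening and the grip force at its end, in the units of the state.
- sensors.get_state(): the state, without advancing time (a new reading comes with each control period).
- cams.get_image(name): name is "side" or "top"; returns (picture, depth): 384x512x3 uint8, red, green, blue; 384x512 float32, m along the optical axis (not along the pixel's ray), 0 where there is no reading.
- cams.camera_info(name): a dict with "intrinsics" (3x3 intrinsics, pixels), "k1" (the pictures are not rectified: a ray, as slopes to the right and down, at radius r is drawn at 1 + k1 r^2 times it, then the intrinsics apply), "eye" and "orientation" of the camera in the world. Camera axes: x right, y down, z forward; pixel columns grow to the right and rows downward; lengths in m; the calibration is good to about 2 mm. A picture is of the moment at which its call begins. camera_info takes no time and is no camera call.
- r.job_done(): hands the job in; it is judged then, once.
The state is a dict: "clock": time; "q": joint angles; "dq": joint speeds; "tau": joint torques, N m; "eef_pos": TCP position; "tcp_rot": TCP orientation; "ft_force": force on the tool from outside, world axes, zero at the start; "wrist_torque": the same for the moment, N m; "grip_width": finger opening in m; "grasp_force": force on a finger pad.
Only numpy, scipy, OpenCV 4.12 (cv2) and the standard library are available. Lean on these libraries where they do the work, as an engineer would, in place of code of your own. Each camera call takes 0.05 s, during which the arm holds its last target. There are 200 camera calls.

## Task

Make up two kits from the stock standing round the trays. In the three-pocket tray goes the soldering kit: the tin of brass wool in the pocket next to the steel grip loop, the solder reel in the middle pocket and the orange tip holder in the pocket farthest from the loop; in the two-pocket tray goes the welding kit: the copper block with steel pegs in the pocket next to its grip loop and the small grey ring in the other pocket. Set every thing upright and flat on the floor of its pocket, and leave the wider black ring where it stands in the stock.

Things in the scene. Friction and masses are not known exactly. Their poses are not given: they have to be found in the camera images.
- long_tray: Fixed level grey tray, three pockets in a row along its x, 240 x 82 mm. Pockets 76 x 76 mm inside, floor 8 mm above the underside; walls 3 mm thick, tops at 14 mm. A flat steel grip loop stands out 25 mm from the +x end. Origin: centre of the pocket row, on the underside; z up. Pocket centres at x = +79 mm (next to the loop), 0 (middle) and -79 mm (farthest from the loop), y = 0.
- short_tray: Fixed level grey tray, two pockets in a row along its x, 161 x 82 mm. Pockets 76 x 76 mm inside, floor 8 mm above the underside; walls 3 mm thick, tops at 14 mm. A flat steel grip loop stands out 25 mm from the +x end. Origin: centre of the pocket row, on the underside; z up. Pocket centres at x = +39.5 mm (next to the loop) and -39.5 mm (the other), y = 0.
- wool_tin: Round pale grey open tin full of brass wool, 58 mm in diameter, wall 30 mm high (33 mm with the wool), 0.12 kg. It stands upright on the bench; origin at the centre of its underside, z up. Grasp it across its diameter.
- solder_reel: Reel of solder standing on end, round, orange disc on top with a small hole, 51 mm in diameter, 31 mm high, 0.26 kg; the flanges are 5 mm thick at bottom and top, the winding between them 42 mm in diameter. It stands upright on the bench; origin at the centre of its underside, z up. Grasp it across the flanges.
- tip_holder: Small orange rack of four upright parallel plates holding spare tips, 28 mm along its x by 36 mm along its y, 42 mm high, 0.04 kg. The plates lie across y, the outer two at y = +-18 mm, so grasping along y presses on flat faces; along x the grasp is on the plates' edges and works too. It stands upright on the bench; origin at the centre of its underside, z up.
- copper_block: Welding anvil: copper block 40 mm along its x, 52 mm along its y, 36 mm high, with a steel block (x -12 to 20, y -5 to 21 mm, up to 66 mm) and a steel peg (16 mm thick, at x -4, y -14 mm, up to 72 mm) on top; 0.62 kg. Stands upright; origin at the centre of its underside, z up. Grasp the copper across its 40 (or 52) mm; set it down square to the pocket.
- grey_ring: Small turned grey metal ring, 40 mm in diameter, 24 mm high, 0.13 kg, on the open bench near the trays. It stands upright on the bench; origin at the centre of its underside, z up. Grasp it across the diameter.
- black_ring: Wider turned black ring with a light line round it, 52 mm in diameter, 26 mm high, on the open bench near the trays (like rings in the clutter at the left rear). Belongs to neither kit. It stands upright on the bench; origin at the centre of its underside, z up. Behind the work a 0.21 m high black welder (front at x = 0.64 m, y -0.07 to 0.08 m) stands in the way of wide swings.

How it is judged:
At the end, for the whole second after the job is handed in: Tin, reel, tip holder, the copper block and grey ring stand in their named pockets: within 26 mm of the pocket centre along both tray axes, underside within 3 mm of the pocket floor, within 0.1 rad of upright, at rest. The black ring is upright, within 20 mm of its start (x of wool_tin in the frame of long_tray between 0.053 and 0.105 m and y of wool_tin in the frame of long_tray between -0.026 and 0.026 m and z of wool_tin in the frame of long_tray between 0.005 and 0.011 m and angle between each of wool_tin, solder_reel, tip_holder, copper_block, grey_ring, black_ring's own z axis and vertical below 0.1 rad and linear speed of each of wool_tin, solder_reel, tip_holder, copper_block, grey_ring below 0.02 m/s and angular speed of each of wool_tin, solder_reel, tip_holder, copper_block, grey_ring below 0.2 rad/s and x of solder_reel in the frame of long_tray between -0.026 and 0.026 m and y of solder_reel in the frame of long_tray between -0.026 and 0.026 m and z of solder_reel in the frame of long_tray between 0.005 and 0.011 m and x of tip_holder in the frame of long_tray between -0.105 and -0.053 m and y of tip_holder in the frame of long_tray between -0.026 and 0.026 m and z of tip_holder in the frame of long_tray between 0.005 and 0.011 m and x of copper_block in the frame of short_tray between 0.0135 and 0.0655 m and y of copper_block in the frame of short_tray between -0.026 and 0.026 m and z of copper_block in the frame of short_tray between 0.005 and 0.011 m and x of grey_ring in the frame of short_tray between -0.0655 and -0.0135 m and y of grey_ring in the frame of short_tray between -0.026 and 0.026 m and z of grey_ring in the frame of short_tray between 0.005 and 0.011 m and distance of black_ring from where it was at the start of the episode below 0.02 m); the robot touches nothing.
It fails at once if the black ring is pushed or carried away (more than 40 mm) (distance of black_ring from where it was at the start of the episode above 0.04 m).
It also fails if it takes over 141 s, if anything falls off the work surface, if the arm or the gripper's body presses on something with over 40 N, if the wrist force passes 120 N, or if a joint passes its speed limit or range.

## Working session

There is one attempt and no reset: what is moved stays moved. The work goes in short steps, Python scripts to look and compute and a tool call to move; the robot and the scene stay as the last step left them, time stands still between calls to the robot, and variables do not carry over. Pictures are saved under pics/ and viewed, at most 14 in all, crops included, and the job is handed in when it is done.

Besides the shell and the picture viewer there is one more tool, called after ">>>" in YAML: its name, and indented under it one key for each argument. servo_tool: Moves the arm, as the interface text tells. Its arguments: {"type":"object","properties":{"steps":{"type":"array"},"grip_force":{"type":"number"}},"required":["steps"]}

```bash
mkdir -p pics; ls
cat > h.py <<'E'
import numpy as np, cv2
from cell import sensors, cams, r
from scipy.spatial.transform import Rotation as R
E
python3 - <<'E'
from h import *
for n in ("top","side"):
    im,d=cams.get_image(n); np.savez(f"{n}0.npz",im=im,d=d)
    cv2.imwrite(f"pics/{n}0.png",cv2.resize(im[:,:,::-1],(796,597),interpolation=cv2.INTER_CUBIC))
    print(n,cams.camera_info(n))
print(sensors.get_state())
E
```

```text
pics
top {'intrinsics': array([[393.23646436,   0.        , 253.41035007],
       [  0.        , 393.23646436, 197.87049873],
       [  0.        ,   0.        ,   1.        ]]), 'k1': -0.09905275471683285, 'eye': array([0.33429449, 0.05201539, 0.98634169]), 'orientation': array([-2.12345329,  2.1288356 , -0.20180343])}
side {'intrinsics': array([[348.33681444,   0.        , 261.18327819],
       [  0.        , 348.33681444, 184.80512092],
       [  0.        ,   0.        ,   1.        ]]), 'k1': 0.028529804105189138, 'eye': array([ 0.20701916, -0.27216088,  0.80895166]), 'orientation': array([-2.43608943,  1.02728351, -0.27713406])}
{'clock': 0.1, 'q': array([-1.24626434,  0.68990192, -0.19451823,  1.56623344,  0.15731351,
        0.90248544, -0.21508197]), 'dq': array([-2.17292535e-04, -3.00174620e-03,  4.22022663e-05, -4.31588838e-03,
       -1.52478387e-04, -3.39665390e-04,  8.44955481e-04]), 'tau': array([-3.81752427e-03, -5.28493631e+01, -1.27120201e+00, -1.53836417e+01,
       -5.24757605e-02,  1.95569948e-03,  4.21661946e-05]), 'eef_pos': array([0.17904928, 0.59825073, 0.25699079]), 'tcp_rot': array([-4.54901973e-01, -3.10837219e+00,  2.56429570e-03]), 'ft_force': array([-0.30173668, -0.00904732, -0.05431222]), 'wrist_torque': array([-0.03022393,  0.03605148, -0.02977946]), 'grasp_force': 0.0, 'grip_width': 0.08831339699197703}
```

View pics/top0.png

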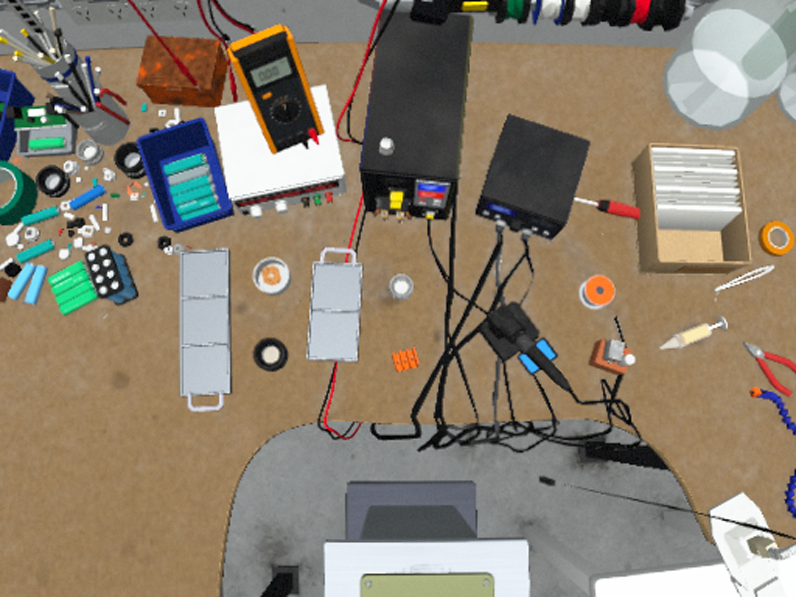

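View pics/side0.png

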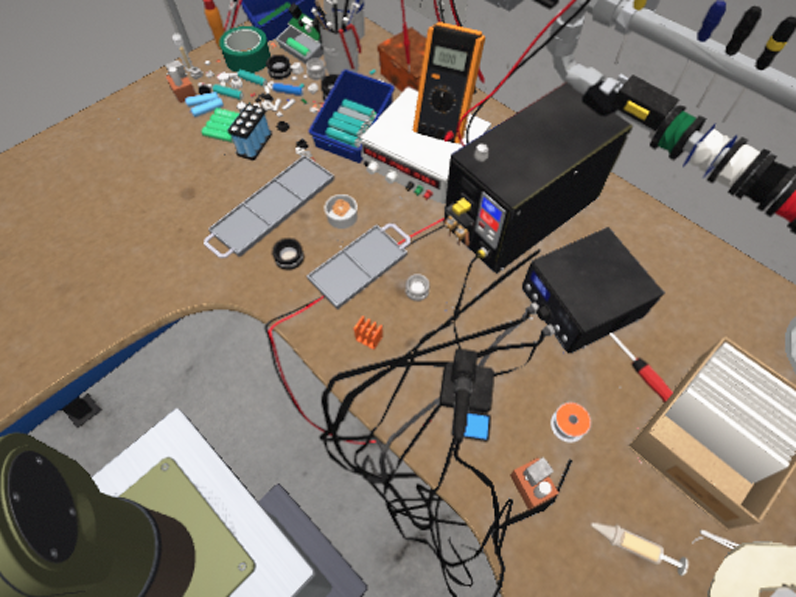

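The top view shows the long tray at (205,325) with its loop at the near end (205,402), and the short tray at (335,310) with its loop at the far end (336,255). The stock is the tin (271,276), grey ring (400,286), black ring (270,354), tip holder (405,359), reel (597,291) and copper block (611,355). The side view shows the same things at (341,209), (417,287), (288,253), (368,332), (571,421) and (535,482).

```bash
cat >> h.py <<'E'
def rays(n,uv):
    c=cams.camera_info(n); K=c["intrinsics"]; uv=np.asarray(uv,float).reshape(-1,2)
    s=(uv-K[:2,2])/[K[0,0],K[1,1]]; u=s.copy()
    for _ in range(8): u=s/(1+c["k1"]*(u**2).sum(1,keepdims=True))
    return c["eye"], np.c_[u,np.ones(len(u))]@R.from_rotvec(c["orientation"]).as_matrix().T
def plane(n,uv,z):
    e,d=rays(n,uv); return e+d*((z-e[2])/d[:,2])[:,None]
def cloud(n,d):
    e,dd=rays(n,np.stack(np.meshgrid(np.arange(512),np.arange(384)),-1))
    return (e+dd*d.reshape(-1,1)).reshape(384,512,3)
def top_of(n,d,c,rad,zmin=.008):
    P=cloud(n,d).reshape(-1,3); P=P[d.ravel()>0]
    P=P[(np.hypot(*(P[:,:2]-c).T)<rad)&(P[:,2]>zmin)&(P[:,2]<.12)]
    return P
E
python3 - <<'E'
from h import *
s=512/796
seeds={"tin":(271,276,.033),"reel":(597,291,.031),"tip":(405,359,.042),"block":(611,355,.072),"grey":(400,286,.024),"black":(270,354,.026)}
D={n:np.load(n+"0.npz") for n in("top","side")}
for k,(u,v,z) in seeds.items():
    c=plane("top",[u*s,v*s],z)[0,:2]
    for n in D:
        P=top_of(n,D[n]["d"],c,.05)
        if len(P)<10: print(k,n,"few");continue
        zt=np.percentile(P[:,2],97); T=P[P[:,2]>zt-.006].astype(np.float32)
        hull=cv2.minEnclosingCircle(T[:,:2].copy()); rc=cv2.minAreaRect(T[:,:2].copy())
        print(k,n,"seed",c.round(3),"zt",zt.round(4),"circ",np.round(hull[0],4),round(hull[1],4),"rect",np.round(rc[0],4),np.round(rc[1],4),round(rc[2],1),len(T))
for n in D:
    print(n,"bench z",[np.median(cloud(n,D[n]["d"])[...,2][np.hypot(*(cloud(n,D[n]["d"])[...,:2]-np.array(q)).transpose(2,0,1))<.02]).round(4) for q in [(.45,.0),(.3,.28),(.3,-.3)]])
# trays: grey mask connected comps in top & side
for n,sd in (("top",[(205,325),(335,290)]),("side",[(270,205),(345,270)])):
    im=D[n]["im"]; hsv=cv2.cvtColor(im,cv2.COLOR_RGB2HSV)
    m=((hsv[...,1]<50)&(hsv[...,2]>110)).astype(np.uint8)
    m=cv2.morphologyEx(m,cv2.MORPH_CLOSE,np.ones((3,3)))
    m=cv2.morphologyEx(m,cv2.MORPH_OPEN,np.ones((9,9)))
    N,L=cv2.connectedComponents(m)
    for (u,v) in sd:
        l=L[int(v*s)-3:int(v*s)+4,int(u*s)-3:int(u*s)+4].max()
        ys,xs=np.where(L==l)
        P=plane(n,np.c_[xs,ys],.012); rc=cv2.minAreaRect(P[:,:2].astype(np.float32))
        Z=cloud(n,D[n]["d"])[...,2][ys,xs]
        print(n,"tray",l,len(xs),np.round(rc[0],4),np.round(rc[1],4),round(rc[2],2),"z",np.percentile(Z,[5,50,97]).round(4))
E
```

```text
tin top seed [0.565 0.245] zt 0.0335 circ [0.5693 0.2479] 0.0296 rect [0.5694 0.2465] [0.0572 0.0567] 45.6 183
tin side seed [0.565 0.245] zt 0.0325 circ [0.5703 0.2474] 0.0302 rect [0.5698 0.2471] [0.0568 0.0566] 48.8 151
reel top seed [ 0.54  -0.281] zt 0.0336 circ [ 0.5424 -0.2841] 0.0247 rect [ 0.5418 -0.285 ] [0.0462 0.0459] 43.2 242
reel side seed [ 0.54  -0.281] zt 0.0319 circ [ 0.541  -0.2837] 0.0257 rect [ 0.5409 -0.2837] [0.0488 0.0489] 84.9 367
tip top seed [0.43  0.031] zt 0.0442 circ [0.4327 0.031 ] 0.0219 rect [0.4327 0.0309] [0.0277 0.0357] 15.6 60
tip side seed [0.43  0.031] zt 0.0438 circ [0.4327 0.0323] 0.0215 rect [0.4329 0.0316] [0.0264 0.0369] 12.7 68
block top seed [ 0.432 -0.282] zt 0.0712 circ [ 0.4375 -0.2985] 0.0234 rect [ 0.4376 -0.2999] [0.0406 0.0306] 68.8 100
block side seed [ 0.432 -0.282] zt 0.0715 circ [ 0.4356 -0.2995] 0.0224 rect [ 0.4362 -0.3005] [0.0403 0.0301] 68.2 111
grey top seed [0.55  0.038] zt 0.0268 circ [0.5523 0.0368] 0.02 rect [0.5517 0.0375] [0.0377 0.0385] 89.4 90
grey side seed [0.55  0.038] zt 0.0256 circ [0.5525 0.0366] 0.0208 rect [0.5517 0.0372] [0.0385 0.0391] 27.6 86
black top seed [0.44  0.244] zt 0.0283 circ [0.4421 0.2472] 0.0265 rect [0.442  0.2472] [0.052 0.05 ] 46.0 158
black side seed [0.44  0.244] zt 0.028 circ [0.4431 0.245 ] 0.0269 rect [0.4423 0.2461] [0.0504 0.0508] 53.3 133
top bench z [np.float64(0.0), np.float64(-0.0007), np.float64(-0.1874)]
side bench z [np.float64(0.0), np.float64(-0.0009), np.float64(-0.5396)]
top tray 10 3037 [0.4972 0.3584] [0.2419 0.0827] 3.55 z [0.0048 0.0085 0.0156]
top tray 11 2072 [0.5128 0.1449] [0.0823 0.1632] 87.38 z [0.0053 0.0086 0.015 ]
side tray 14 1830 [0.4995 0.3604] [0.2516 0.086 ] 4.71 z [0.0061 0.0086 0.0152]
side tray 15 1536 [0.5181 0.1467] [0.0937 0.1683] 87.26 z [0.0057 0.0086 0.0152]
```

Run:
```python
from h import *
D={n:np.load(n+"0.npz") for n in("top","side")}
allc=[]
for n in D:
    C=cloud(n,D[n]["d"]); hsv=cv2.cvtColor(D[n]["im"],cv2.COLOR_RGB2HSV)
    near=(np.hypot(C[...,0]-.433,C[...,1]+.29)<.06)
    cop=near&(C[...,2]>.033)&(C[...,2]<.045)&(hsv[...,1]>70)
    st=near&(C[...,2]>.058)&(C[...,2]<.069); pg=near&(C[...,2]>.0695)
    for nm,m in(("copper",cop),("steel",st),("peg",pg)):
        P=C[m][:,:2].astype(np.float32)
        if len(P)<4: print(n,nm,len(P)); continue
        rc=cv2.minAreaRect(P); print(n,nm,len(P),np.median(C[m][:,2]).round(4),np.round(rc[0],4),np.round(rc[1],4),round(rc[2],1))
        if nm=="copper": allc.append(P)
    # obstacle heights: left of long tray, behind tin, around block
    for nm,b in (("leftlong",(.53,.62,.405,.47)),("behindtin",(.61,.66,.2,.29)),("blockzone",(.36,.50,-.35,-.23)),("tipzone",(.37,.5,-.02,.08)),("reel",(.48,.6,-.34,-.23))):
        q=(C[...,0]>b[0])&(C[...,0]<b[1])&(C[...,1]>b[2])&(C[...,1]<b[3])
        print(n,nm,np.percentile(C[q][:,2],[50,99,100]).round(3))
rc=cv2.minAreaRect(np.vstack(allc)); print("union",np.round(rc[0],4),np.round(rc[1],4),rc[2])
a=D["top"]["im"][205:260,365:430]; b=D["side"]["im"][280:335,315:380]
cv2.imwrite("pics/blk.png",cv2.resize(np.hstack([a,b])[:,:,::-1],None,fx=6,fy=6,interpolation=cv2.INTER_NEAREST))
```

```text
top copper 157 0.0357 [ 0.4342 -0.299 ] [0.0539 0.0415] 69.6
top steel 138 0.0651 [ 0.4381 -0.2969] [0.0323 0.0337] 77.8
top peg 27 0.0713 [ 0.43   -0.2983] [0.0381 0.0149] 68.0
top leftlong [0.    0.009 0.012]
top behindtin [-0.     0.004  0.005]
top blockzone [0.    0.073 0.156]
top tipzone [0.    0.043 0.046]
top reel [0.    0.033 0.036]
side copper 224 0.0354 [ 0.433  -0.2977] [0.051  0.0397] 69.6
side steel 185 0.065 [ 0.4365 -0.3   ] [0.0414 0.0311] 68.9
side peg 45 0.0713 [ 0.4247 -0.3093] [0.0134 0.0136] 63.1
side leftlong [0.    0.012 0.014]
side behindtin [0.    0.004 0.005]
side blockzone [-0.001  0.072  0.155]
side tipzone [0.    0.043 0.045]
side reel [-0.001  0.032  0.034]
union [ 0.4339 -0.2988] [0.0542 0.0417] 68.90538787841797
```

View pics/blk.png

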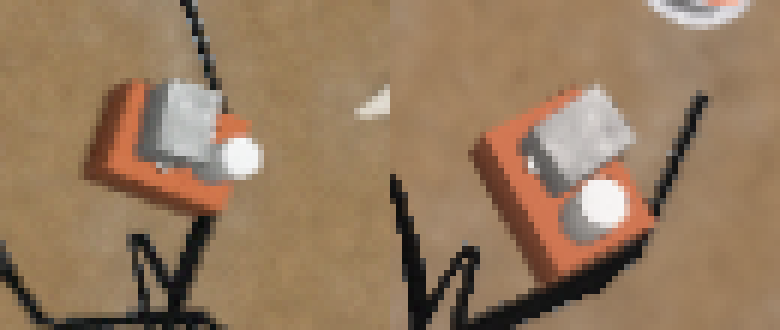

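>>> servo_tool:
  steps:
    - [-1,[-0.04,0,0],[0,0,-7]]
    - [-1,[-0.08,0,0],[0,0,-14]]
    - [-1,[-0.12,-0.02,0],[0,0,-16.7]]
    - [-1,[-0.16,-0.05,0],[0,0,-16.7]]
    - [-1,[-0.2,-0.08,0],[0,0,-16.7]]
    - [-1,[-0.23,-0.1,0],[0,0,-16.7]]
    - [-1,[-0.23,-0.1,0],[0,0,-16.7]]
    - [-1,[-0.23,-0.1,0],[0,0,-16.7]]
    - [-1,[-0.23,-0.1,0],[0,0,-16.7]]
    - [-1,[-0.23,-0.1,0],[0,0,-16.7]]
  grip_force: 40

```text
clock: 0.93
eef_pos: [0.3695, 0.4385, 0.2577]
tcp_rot: [0.004, -3.14, -0.002]
ft_force: [-0.5, 0.2, 0.1]
grip_width: 0.088
grasp_force: 0.0
```

The crop shows the block with its peg at bottom right of the steel. A thin black cable passes behind and below it. I'll check how high that cable stands later and take the tin first.

Run:
```python
from h import *
for n in ("top","side"):
    C=cloud(n,np.load(n+"0.npz")["d"])
    q=(np.hypot(C[...,0]-.434,C[...,1]+.2985)<.13)&(C[...,2]<.3)&((C[...,2]>.076)|((np.hypot(C[...,0]-.434,C[...,1]+.2985)>.04)&(C[...,2]>.006)&(C[...,0]<.49)))
    P=C[q]; P=P[np.argsort(P[:,0])]; print(n,len(P)); print(P[::max(1,len(P)//22)].round(3).tolist())
```

```text
top 726
[[0.314, -0.342, 0.008], [0.336, -0.317, 0.022], [0.344, -0.295, 0.007], [0.353, -0.276, 0.126], [0.358, -0.227, 0.145], [0.36, -0.229, 0.146], [0.363, -0.207, 0.141], [0.374, -0.292, 0.007], [0.381, -0.3, 0.008], [0.388, -0.182, 0.115], [0.394, -0.182, 0.122], [0.401, -0.185, 0.122], [0.41, -0.18, 0.118], [0.418, -0.181, 0.007], [0.43, -0.171, 0.009], [0.445, -0.209, 0.012], [0.45, -0.407, 0.018], [0.453, -0.2, 0.008], [0.457, -0.404, 0.026], [0.46, -0.18, 0.011], [0.465, -0.411, 0.023], [0.47, -0.414, 0.024]]
side 1108
[[0.311, -0.34, 0.008], [0.333, -0.322, 0.006], [0.342, -0.304, 0.007], [0.35, -0.284, 0.117], [0.356, -0.217, 0.144], [0.358, -0.241, 0.15], [0.361, -0.237, 0.152], [0.369, -0.2, 0.133], [0.38, -0.297, 0.008], [0.388, -0.186, 0.124], [0.396, -0.193, 0.121], [0.409, -0.179, 0.118], [0.425, -0.175, 0.104], [0.434, -0.193, 0.007], [0.441, -0.187, 0.007], [0.447, -0.19, 0.008], [0.449, -0.188, 0.011], [0.452, -0.404, 0.022], [0.455, -0.193, 0.01], [0.458, -0.402, 0.017], [0.462, -0.422, 0.025], [0.467, -0.179, 0.011], [0.479, -0.18, 0.017]]
```

>>> servo_tool:
  steps:
    - [-1,[-0.028,-0.026,0.016],[0,0,0]]
    - [-1,[-0.056,-0.053,0.034],[0,0,0]]
    - [-1,[-0.084,-0.08,0.056],[0,0,0]]
    - [-1,[-0.112,-0.106,0.08],[0,0,0]]
    - [-1,[-0.14,-0.133,0.1],[0,0,0]]
    - [-1,[-0.168,-0.16,0.12],[0,0,0]]
    - [-1,[-0.19,-0.182,0.14],[0,0,0]]
    - [-1,[-0.2,-0.1915,0.158],[0,0,0]]
    - [-1,[-0.2,-0.1915,0.158],[0,0,0]]
    - [-1,[-0.2,-0.1915,0.158],[0,0,0]]

```text
clock: 1.77
eef_pos: [0.5702, 0.2465, 0.0982]
tcp_rot: [0.001, -3.139, -0.0]
ft_force: [-1.1, 0.8, 0.7]
grip_width: 0.088
grasp_force: 0.0
```

>>> servo_tool:
  steps:
    - [-1,[0.001,0,0.03],[0,0,0]]
    - [-1,[0.001,0,0.055],[0,0,0]]
    - [-1,[0.001,0,0.062],[0,0,0]]
    - [-1,[0.001,0,0.062],[0,0,0]]
    - [1,[0.001,0,0.062],[0,0,0]]
    - [1,[0.001,0,0.062],[0,0,0]]
    - [1,[0.001,0,0.062],[0,0,0]]
    - [1,[0.001,0,0.062],[0,0,0]]
    - [1,[0.001,0,0.062],[0,0,0]]
    - [1,[0.001,0,0.062],[0,0,0]]
  grip_force: 25

```text
clock: 2.6
eef_pos: [0.5706, 0.2462, 0.0388]
tcp_rot: [-0.001, 3.14, 0.002]
ft_force: [-0.3, -0.1, 6.1]
grip_width: 0.0566
grasp_force: 25.0
```

>>> servo_tool:
  steps:
    - [1,[0,0,-0.03],[0,0,0]]
    - [1,[0,0,-0.06],[0,0,0]]
    - [1,[0.03,0.02,-0.06],[0,0,0]]
    - [1,[0.06,0.04,-0.06],[0,0,0]]
    - [1,[0.09,0.064,-0.06],[0,0,0]]
    - [1,[0.12,0.085,-0.06],[0,0,0]]
    - [1,[0.14,0.1,-0.06],[0,0,0]]
    - [1,[0.152,0.107,-0.06],[0,0,0]]
    - [1,[0.152,0.107,-0.06],[0,0,0]]
    - [1,[0.152,0.107,-0.06],[0,0,0]]

```text
clock: 3.43
eef_pos: [0.4177, 0.3527, 0.0977]
tcp_rot: [-0.003, 3.142, -0.001]
ft_force: [0.4, -0.1, -2.1]
grip_width: 0.0567
grasp_force: 25.0
```

>>> servo_tool:
  steps:
    - [1,[0,0,0.025],[0,0,0]]
    - [1,[0,0.001,0.042],[0,0,0]]
    - [1,[0,0.001,0.05],[0,0,0]]
    - [1,[0,0.001,0.052],[0,0,0]]
    - [1,[0,0.001,0.052],[0,0,0]]
    - [1,[0,0.001,0.052],[0,0,0]]
    - [-1,[0,0.001,0.052],[0,0,0]]
    - [-1,[0,0.001,0.052],[0,0,0]]
    - [-1,[0,0.001,0.052],[0,0,0]]
    - [-1,[0,0.001,0.052],[0,0,0]]

```text
clock: 4.27
eef_pos: [0.4182, 0.3536, 0.0458]
tcp_rot: [-0.001, 3.141, 0.0]
ft_force: [-0.6, 0.5, 0.4]
grip_width: 0.0814
grasp_force: 0.0
```

>>> servo_tool:
  steps:
    - [-1,[0,0,-0.035],[0,0,0]]
    - [-1,[0,0,-0.07],[0,0,0]]
    - [-1,[-0.016,-0.037,-0.075],[0,0,0]]
    - [-1,[-0.032,-0.075,-0.075],[0,0,0]]
    - [-1,[-0.048,-0.113,-0.075],[0,0,0]]
    - [-1,[-0.064,-0.151,-0.075],[0,0,0]]
    - [-1,[-0.08,-0.189,-0.075],[0,0,0]]
    - [-1,[-0.096,-0.227,-0.075],[0,0,0]]
    - [-1,[-0.112,-0.265,-0.075],[0,0,0]]
    - [-1,[-0.128,-0.303,-0.075],[0,0,0]]

```text
clock: 5.1
eef_pos: [0.5466, 0.0486, 0.1208]
tcp_rot: [-0.001, 3.141, -0.0]
ft_force: [0.3, 1.3, -0.1]
grip_width: 0.0879
grasp_force: 0.0
```

>>> servo_tool:
  steps:
    - [-1,[-0.006,-0.0136,0],[0,0,0]]
    - [-1,[-0.006,-0.0136,0],[0,0,0]]
    - [-1,[-0.006,-0.0136,0.04],[0,0,0]]
    - [-1,[-0.006,-0.0136,0.08],[0,0,0]]
    - [-1,[-0.006,-0.0136,0.093],[0,0,0]]
    - [-1,[-0.006,-0.0136,0.093],[0,0,0]]
    - [-1,[-0.006,-0.0136,0.093],[0,0,0]]
    - [-1,[-0.006,-0.0136,0.093],[0,0,0]]
    - [-1,[-0.006,-0.0136,0.093],[0,0,0]]
    - [-1,[-0.006,-0.0136,0.093],[0,0,0]]

```text
clock: 5.93
eef_pos: [0.5531, 0.0374, 0.0292]
tcp_rot: [-0.001, 3.139, 0.001]
ft_force: [-0.2, -0.5, 0.3]
grip_width: 0.0881
grasp_force: 0.0
```

>>> servo_tool:
  steps:
    - [1,[0.001,0,0],[0,0,0]]
    - [1,[0.001,0,0],[0,0,0]]
    - [1,[0.001,0,0],[0,0,0]]
    - [1,[0.001,0,0],[0,0,0]]
    - [1,[0.001,0,0],[0,0,0]]
    - [1,[0.001,0,0],[0,0,0]]
    - [1,[0.001,0,0],[0,0,0]]
    - [1,[0.001,0,0],[0,0,0]]
    - [1,[0.001,0,0],[0,0,0]]
    - [1,[0.001,0,0],[0,0,0]]

```text
clock: 6.77
eef_pos: [0.5511, 0.0371, 0.0276]
tcp_rot: [0.001, -3.141, -0.0]
ft_force: [-0.4, -0.3, -0.8]
grip_width: 0.0373
grasp_force: 24.0
```

>>> servo_tool:
  steps:
    - [1,[0,0,-0.03],[0,0,0]]
    - [1,[0,0,-0.055],[0,0,0]]
    - [1,[0.02,0.027,-0.055],[0,0,0]]
    - [1,[0.04,0.055,-0.055],[0,0,0]]
    - [1,[0.06,0.082,-0.055],[0,0,0]]
    - [1,[0.075,0.103,-0.055],[0,0,0]]
    - [1,[0.08,0.1095,-0.055],[0,0,0]]
    - [1,[0.08,0.1095,-0.055],[0,0,0]]
    - [1,[0.08,0.1095,-0.055],[0,0,0]]
    - [1,[0.08,0.1095,-0.055],[0,0,0]]

```text
clock: 7.6
eef_pos: [0.4722, 0.1446, 0.0826]
tcp_rot: [0.003, 3.141, -0.002]
ft_force: [-0.1, -0.2, -1.7]
grip_width: 0.0378
grasp_force: 24.0
```

>>> servo_tool:
  steps:
    - [1,[0,0.001,0.025],[0,0,0]]
    - [1,[0,0.001,0.04],[0,0,0]]
    - [1,[0,0.001,0.047],[0,0,0]]
    - [1,[0,0.001,0.047],[0,0,0]]
    - [1,[0,0.001,0.047],[0,0,0]]
    - [1,[0,0.001,0.047],[0,0,0]]
    - [-1,[0,0.001,0.047],[0,0,0]]
    - [-1,[0,0.001,0.047],[0,0,0]]
    - [-1,[0,0.001,0.047],[0,0,0]]
    - [-1,[0,0.001,0.047],[0,0,0]]

```text
clock: 8.43
eef_pos: [0.4713, 0.1476, 0.036]
tcp_rot: [-0.001, 3.141, 0.001]
ft_force: [0.3, 0.0, 0.3]
grip_width: 0.0623
grasp_force: 0.0
```

>>> servo_tool:
  steps:
    - [-1,[0,0,-0.035],[0,0,0]]
    - [-1,[0,0,-0.07],[0,0,0]]
    - [-1,[0,0,-0.085],[0,0,0]]
    - [-1,[0.01,-0.03,-0.085],[0,0,-7]]
    - [-1,[0.02,-0.06,-0.085],[0,0,-14]]
    - [-1,[0.03,-0.09,-0.085],[0,0,-14]]
    - [-1,[0.04,-0.115,-0.085],[0,0,-14]]
    - [-1,[0.04,-0.115,-0.085],[0,0,-14]]
    - [-1,[0.04,-0.115,-0.085],[0,0,-14]]
    - [-1,[0.04,-0.115,-0.085],[0,0,-14]]

```text
clock: 9.27
eef_pos: [0.4319, 0.0333, 0.1209]
tcp_rot: [-0.384, 3.116, 0.002]
ft_force: [0.3, -0.8, -0.0]
grip_width: 0.0882
grasp_force: 0.0
```

>>> servo_tool:
  steps:
    - [-1,[0,-0.002,0.04],[0,0,0]]
    - [-1,[0,-0.002,0.075],[0,0,0]]
    - [-1,[0,-0.002,0.088],[0,0,0]]
    - [-1,[0,-0.002,0.088],[0,0,0]]
    - [-1,[0,-0.002,0.088],[0,0,0]]
    - [1,[0,-0.002,0.088],[0,0,0]]
    - [1,[0,-0.002,0.088],[0,0,0]]
    - [1,[0,-0.002,0.088],[0,0,0]]
    - [1,[0,-0.002,0.088],[0,0,0]]
    - [1,[0,-0.002,0.088],[0,0,0]]
  grip_force: 15

```text
clock: 10.1
eef_pos: [0.432, 0.0313, 0.0329]
tcp_rot: [-0.385, 3.117, 0.001]
ft_force: [0.4, 0.8, -0.5]
grip_width: 0.0566
grasp_force: 0.0
```

>>> servo_tool:
  steps:
    - [1,[0,0,0],[0,0,0]]
    - [1,[0,0,0],[0,0,0]]
    - [1,[0,0,0],[0,0,0]]
    - [1,[0,0,0],[0,0,0]]
    - [1,[0,0,-0.03],[0,0,0]]
    - [1,[0,0,-0.06],[0,0,0]]
    - [1,[0,0,-0.09],[0,0,0]]
    - [1,[0,0,-0.09],[0,0,7]]
    - [1,[0,0,-0.09],[0,0,14]]
    - [1,[0,0,-0.09],[0,0,14]]

```text
clock: 10.93
eef_pos: [0.4324, 0.0308, 0.1244]
tcp_rot: [0.006, 3.138, 0.002]
ft_force: [1.3, -0.7, -0.8]
grip_width: 0.0357
grasp_force: 15.0
```

>>> servo_tool:
  steps:
    - [1,[-0.016,0.037,0],[0,0,0]]
    - [1,[-0.032,0.074,0],[0,0,0]]
    - [1,[-0.048,0.111,0],[0,0,0]]
    - [1,[-0.064,0.148,0],[0,0,0]]
    - [1,[-0.08,0.185,0],[0,0,0]]
    - [1,[-0.096,0.222,0],[0,0,0]]
    - [1,[-0.112,0.259,0],[0,0,0]]
    - [1,[-0.128,0.296,0],[0,0,0]]
    - [1,[-0.1436,0.3326,0],[0,0,0]]
    - [1,[-0.1436,0.3326,0],[0,0,0]]

```text
clock: 11.77
eef_pos: [0.5754, 0.3728, 0.122]
tcp_rot: [-0.013, 3.139, 0.014]
ft_force: [0.4, 0.6, -0.8]
grip_width: 0.0356
grasp_force: 15.0
```

>>> servo_tool:
  steps:
    - [1,[0,0,0],[0,0,0]]
    - [1,[0,0,0.04],[0,0,0]]
    - [1,[0,0,0.07],[0,0,0]]
    - [1,[0,0,0.08],[0,0,0]]
    - [1,[0,0,0.083],[0,0,0]]
    - [1,[0,0,0.083],[0,0,0]]
    - [1,[0,0,0.083],[0,0,0]]
    - [1,[0,0,0.083],[0,0,0]]
    - [1,[0,0,0.083],[0,0,0]]
    - [1,[0,0,0.083],[0,0,0]]

```text
clock: 12.6
eef_pos: [0.5752, 0.3631, 0.0401]
tcp_rot: [-0.001, 3.141, 0.0]
ft_force: [-0.4, -0.2, -0.7]
grip_width: 0.0356
grasp_force: 15.0
```

>>> servo_tool:
  steps:
    - [-1,[0,0,0],[0,0,0]]
    - [-1,[0,0,0],[0,0,0]]
    - [-1,[0,0,0],[0,0,0]]
    - [-1,[0,0,0],[0,0,0]]
    - [-1,[0,0,-0.035],[0,0,0]]
    - [-1,[0,0,-0.075],[0,0,0]]
    - [-1,[0.01,-0.01,-0.115],[0,0,0]]
    - [-1,[0.025,-0.03,-0.145],[0,0,0]]
    - [-1,[0.04,-0.05,-0.175],[0,0,0]]
    - [-1,[0.06,-0.07,-0.205],[0,0,0]]

```text
clock: 13.43
eef_pos: [0.515, 0.2923, 0.2461]
tcp_rot: [0.0, 3.14, 0.0]
ft_force: [1.1, 0.5, 1.1]
grip_width: 0.0882
grasp_force: 0.0
```

>>> servo_tool:
  steps:
    - [-1,[0.003,-0.038,-0.015],[0,0,0]]
    - [-1,[0.006,-0.078,-0.025],[0,0,0]]
    - [-1,[0.01,-0.118,-0.03],[0,0,0]]
    - [-1,[0.015,-0.158,-0.03],[0,0,0]]
    - [-1,[0.015,-0.198,-0.03],[0,0,0]]
    - [-1,[0.015,-0.238,-0.03],[0,0,0]]
    - [-1,[0.015,-0.278,-0.03],[0,0,0]]
    - [-1,[0.015,-0.318,-0.03],[0,0,0]]
    - [-1,[0.015,-0.358,-0.03],[0,0,0]]
    - [-1,[0.015,-0.398,-0.03],[0,0,0]]

```text
clock: 14.27
eef_pos: [0.4999, -0.1068, 0.2749]
tcp_rot: [-0.001, 3.141, -0.0]
ft_force: [1.1, 0.0, 0.2]
grip_width: 0.0879
grasp_force: 0.0
```

>>> servo_tool:
  steps:
    - [-1,[-0.01,-0.038,0],[0,0,0]]
    - [-1,[-0.02,-0.077,0],[0,0,0]]
    - [-1,[-0.03,-0.115,0],[0,0,0]]
    - [-1,[-0.038,-0.15,0.01],[0,0,0]]
    - [-1,[-0.0416,-0.177,0.03],[0,0,0]]
    - [-1,[-0.0416,-0.177,0.065],[0,0,0]]
    - [-1,[-0.0416,-0.177,0.105],[0,0,0]]
    - [-1,[-0.0416,-0.177,0.145],[0,0,0]]
    - [-1,[-0.0416,-0.177,0.18],[0,0,0]]
    - [-1,[-0.0416,-0.177,0.19],[0,0,0]]

```text
clock: 15.1
eef_pos: [0.5386, -0.281, 0.0796]
tcp_rot: [0.002, -3.133, -0.004]
ft_force: [-1.0, 0.1, -0.6]
grip_width: 0.0878
grasp_force: 0.0
```

>>> servo_tool:
  steps:
    - [-1,[0,0,0.03],[0,0,0]]
    - [-1,[0,0,0.05],[0,0,0]]
    - [-1,[0,0,0.057],[0,0,0]]
    - [-1,[0,0,0.057],[0,0,0]]
    - [1,[0,0,0.057],[0,0,0]]
    - [1,[0,0,0.057],[0,0,0]]
    - [1,[0,0,0.057],[0,0,0]]
    - [1,[0,0,0.057],[0,0,0]]
    - [1,[0,0,0.057],[0,0,0]]
    - [1,[0,0,0.057],[0,0,0]]
  grip_force: 35

```text
clock: 15.93
eef_pos: [0.5424, -0.2823, 0.0283]
tcp_rot: [-0.001, 3.141, -0.001]
ft_force: [-1.7, -1.7, 1.1]
grip_width: 0.0503
grasp_force: 0.7
```

Contact just made; let the grip build, then lift and carry at height to the middle pocket (0.497, 0.3585).

>>> servo_tool:
  steps:
    - [1,[0,0,0],[0,0,0]]
    - [1,[0,0,0],[0,0,0]]
    - [1,[0,0,0],[0,0,0]]
    - [1,[0,0,-0.02],[0,0,0]]
    - [1,[0,0,-0.05],[0,0,0]]
    - [1,[0,0,-0.08],[0,0,0]]
    - [1,[0,0,-0.12],[0,0,0]]
    - [1,[0,0,-0.16],[0,0,0]]
    - [1,[0,0,-0.2],[0,0,0]]
    - [1,[0,0,-0.23],[0,0,0]]

```text
clock: 16.77
eef_pos: [0.5428, -0.2812, 0.2606]
tcp_rot: [-0.003, 3.139, 0.0]
ft_force: [1.3, -0.1, -1.8]
grip_width: 0.0446
grasp_force: 34.8
```

>>> servo_tool:
  steps:
    - [1,[0.01,0.03,-0.01],[0,0,0]]
    - [1,[0.025,0.06,-0.015],[0,0,0]]
    - [1,[0.035,0.09,-0.015],[0,0,0]]
    - [1,[0.045,0.12,-0.015],[0,0,0]]
    - [1,[0.045,0.15,-0.015],[0,0,0]]
    - [1,[0.045,0.185,-0.015],[0,0,0]]
    - [1,[0.045,0.22,-0.015],[0,0,0]]
    - [1,[0.045,0.255,-0.015],[0,0,0]]
    - [1,[0.045,0.29,-0.015],[0,0,0]]
    - [1,[0.045,0.325,-0.015],[0,0,0]]

```text
clock: 17.6
eef_pos: [0.4963, 0.0451, 0.2723]
tcp_rot: [0.002, -3.141, -0.001]
ft_force: [0.3, 0.4, -3.2]
grip_width: 0.0446
grasp_force: 34.8
```

>>> servo_tool:
  steps:
    - [1,[0,0.035,0],[0,0,0]]
    - [1,[0,0.07,0],[0,0,0]]
    - [1,[0,0.105,0],[0,0,0]]
    - [1,[0,0.14,0],[0,0,0]]
    - [1,[0,0.175,0],[0,0,0]]
    - [1,[0,0.21,0],[0,0,0]]
    - [1,[0,0.245,0.01],[0,0,0]]
    - [1,[0,0.28,0.03],[0,0,0]]
    - [1,[0,0.3,0.06],[0,0,0]]
    - [1,[0,0.3,0.09],[0,0,0]]

```text
clock: 18.43
eef_pos: [0.4946, 0.3514, 0.1824]
tcp_rot: [-0.013, 3.141, 0.014]
ft_force: [0.1, -0.0, -2.3]
grip_width: 0.0448
grasp_force: 34.8
```

Run:
```python
from h import *
o=[]
for n in ("top","side"):
    im,d=cams.get_image(n); np.savez(f"{n}1.npz",im=im,d=d)
    o.append(cv2.resize(im[110:290,60:300] if n=="top" else im[60:240,110:350],None,fx=1.66,fy=3.32 if 0 else 1.66,interpolation=cv2.INTER_CUBIC))
cv2.imwrite("pics/reel1.png",np.hstack(o)[:,:,::-1])
print(sensors.get_state()["eef_pos"],sensors.get_state()["grip_width"])
```

```text
[0.49336897 0.34177062 0.17767286] 0.044961972798012104
```

View pics/reel1.png

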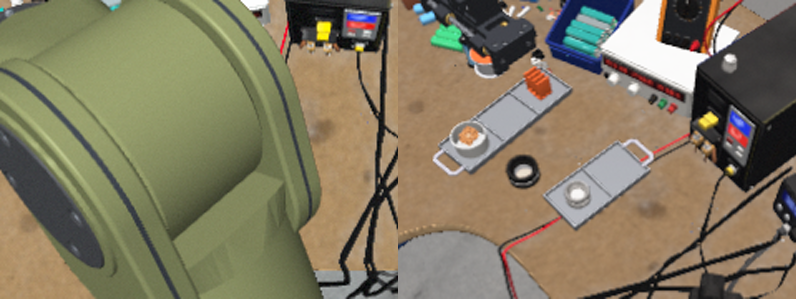

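The tin, tip holder and ring sit in their pockets. The reel hangs under the gripper at about (483,62) of this picture; I'll zoom in to see its tilt.

Run:
```python
from h import *
z=np.load("side1.npz"); im=z["im"]
cv2.imwrite("pics/reel2.png",cv2.resize(im[60:130,120:215],None,fx=8,fy=8,interpolation=cv2.INTER_CUBIC)[:,:,::-1])
C=cloud("side",z["d"]); hsv=cv2.cvtColor(im,cv2.COLOR_RGB2HSV)
q=(np.hypot(C[...,0]-.494,C[...,1]-.345)<.05)&(C[...,2]>.09)&(C[...,2]<.23)
o=q&(hsv[...,1]>120)&((hsv[...,0]<15))
print(q.sum(),o.sum()); P=C[o]; print(P[::max(1,len(P)//8)].round(3).tolist())
if len(P)>5:
    c=P.mean(0); u,s,vt=np.linalg.svd(P-c); print(c,s,vt[2])
```

```text
248 54
[[0.459, 0.315, 0.227], [0.477, 0.356, 0.177], [0.478, 0.349, 0.178], [0.475, 0.344, 0.18], [0.483, 0.319, 0.191], [0.479, 0.339, 0.177], [0.47, 0.343, 0.177], [0.48, 0.332, 0.178], [0.475, 0.334, 0.177]]
[0.47703603 0.33892423 0.18034809] [0.09465263 0.06173317 0.02593724] [0.79430212 0.29297006 0.53221489]
```

View pics/reel2.png

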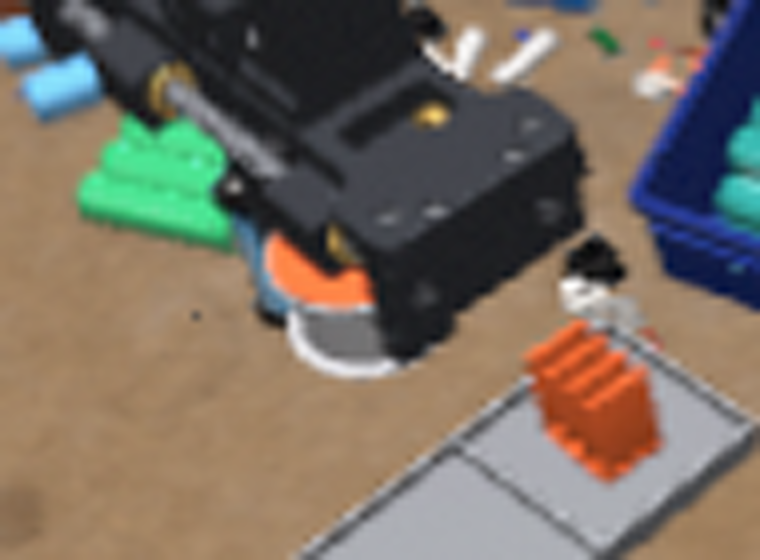

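Run:
```python
from h import *
z=np.load("side1.npz"); im=z["im"].astype(int)
C=cloud("side",z["d"])
m=(np.hypot(C[...,0]-.494,C[...,1]-.345)<.06)&(C[...,2]>.13)&(C[...,2]<.183)&(im.max(2)>110)
P=C[m]; print(m.sum(),P.min(0),P.max(0))
o=m&(im[...,0]-im[...,2]>80); P=C[o]; print(o.sum(),np.median(P,0),P.min(0),P.max(0))
# circle fit of near arc: for each y-bin minimal x
A=[]
for y in np.arange(.31,.38,.005):
    s=P[(abs(P[:,1]-y)<.0025)]
    if len(s): A.append([s[:,0].min(),y])
print(np.round(A,4).tolist(),sensors.get_state()["eef_pos"],sensors.get_state()["tcp_rot"])
```

```text
155 [0.4660599  0.31420728 0.14705056] [0.49006145 0.38038693 0.18007331]
52 [0.47691    0.33976434 0.17797654] [0.46953063 0.32429873 0.17643627] [0.48991494 0.36141528 0.18007331]
[[0.4789, 0.325], [0.4761, 0.33], [0.4704, 0.335], [0.4705, 0.34], [0.47, 0.345], [0.4695, 0.35], [0.4729, 0.355], [0.4726, 0.36]] [0.49336897 0.34177062 0.17767286] [ 0.00644726 -3.13340369  0.01046956]
```

The zoom shows the reel upright and about centred between the fingers (its near rim is at x≈0.467). I'll carry on and set it in the middle pocket.

>>> servo_tool:
  steps:
    - [1,[-0.002,0.0135,0],[0,0,0]]
    - [1,[-0.002,0.0135,0.03],[0,0,0]]
    - [1,[-0.002,0.0135,0.06],[0,0,0]]
    - [1,[-0.002,0.0135,0.09],[0,0,0]]
    - [1,[-0.002,0.0135,0.11],[0,0,0]]
    - [1,[-0.002,0.0135,0.12],[0,0,0]]
    - [1,[-0.002,0.0135,0.12],[0,0,0]]
    - [1,[-0.002,0.0135,0.12],[0,0,0]]
    - [1,[-0.002,0.0135,0.12],[0,0,0]]
    - [1,[-0.002,0.0135,0.12],[0,0,0]]

```text
clock: 19.37
eef_pos: [0.4996, 0.3575, 0.0646]
tcp_rot: [-0.0, 3.139, 0.004]
ft_force: [0.3, -0.6, -2.2]
grip_width: 0.0449
grasp_force: 34.8
```

>>> servo_tool:
  steps:
    - [1,[0.001,0.001,0.01],[0,0,0]]
    - [1,[0.001,0.001,0.018],[0,0,0]]
    - [1,[0.001,0.001,0.022],[0,0,0]]
    - [1,[0.001,0.001,0.024],[0,0,0]]
    - [1,[0.001,0.001,0.0245],[0,0,0]]
    - [1,[0.001,0.001,0.0245],[0,0,0]]
    - [1,[0.001,0.001,0.0245],[0,0,0]]
    - [1,[0.001,0.001,0.0245],[0,0,0]]
    - [1,[0.001,0.001,0.0245],[0,0,0]]
    - [1,[0.001,0.001,0.0245],[0,0,0]]

```text
clock: 20.2
eef_pos: [0.4977, 0.3578, 0.0384]
tcp_rot: [-0.001, 3.141, 0.0]
ft_force: [-0.8, 0.4, -3.1]
grip_width: 0.045
grasp_force: 34.8
```

>>> servo_tool:
  steps:
    - [1,[0,0,0.001],[0,0,0]]
    - [1,[0,0,0.002],[0,0,0]]
    - [1,[0,0,0.003],[0,0,0]]
    - [1,[0,0,0.003],[0,0,0]]
    - [1,[0,0,0.003],[0,0,0]]
    - [1,[0,0,0.003],[0,0,0]]
    - [1,[0,0,0.003],[0,0,0]]
    - [1,[0,0,0.003],[0,0,0]]
    - [1,[0,0,0.003],[0,0,0]]
    - [1,[0,0,0.003],[0,0,0]]

```text
clock: 21.03
eef_pos: [0.4977, 0.3579, 0.0363]
tcp_rot: [-0.001, 3.141, 0.0]
ft_force: [-1.1, -1.3, 6.3]
grip_width: 0.0451
grasp_force: 34.0
```

Contact felt. Release, rise and head for the block.

>>> servo_tool:
  steps:
    - [-1,[0,0,-0.0005],[0,0,0]]
    - [-1,[0,0,-0.0005],[0,0,0]]
    - [-1,[0,0,-0.0005],[0,0,0]]
    - [-1,[0,0,-0.0005],[0,0,0]]
    - [-1,[0,0,-0.0005],[0,0,0]]
    - [-1,[0,0,-0.03],[0,0,0]]
    - [-1,[0,0,-0.07],[0,0,0]]
    - [-1,[0,0,-0.11],[0,0,0]]
    - [-1,[0,0,-0.15],[0,0,0]]
    - [-1,[0,0,-0.19],[0,0,0]]

```text
clock: 21.87
eef_pos: [0.4973, 0.3574, 0.227]
tcp_rot: [0.002, -3.141, 0.0]
ft_force: [0.7, 0.1, -0.1]
grip_width: 0.088
grasp_force: 0.0
```

>>> servo_tool:
  steps:
    - [-1,[0,-0.02,-0.03],[0,0,0]]
    - [-1,[0,-0.06,-0.05],[0,0,0]]
    - [-1,[0,-0.1,-0.05],[0,0,0]]
    - [-1,[0,-0.14,-0.05],[0,0,0]]
    - [-1,[0,-0.18,-0.05],[0,0,0]]
    - [-1,[0,-0.22,-0.05],[0,0,0]]
    - [-1,[0,-0.26,-0.05],[0,0,0]]
    - [-1,[0,-0.3,-0.05],[0,0,0]]
    - [-1,[0,-0.34,-0.05],[0,0,0]]
    - [-1,[0,-0.38,-0.05],[0,0,0]]

```text
clock: 22.7
eef_pos: [0.4975, -0.0243, 0.2753]
tcp_rot: [-0.002, 3.141, -0.0]
ft_force: [0.7, -0.8, -0.1]
grip_width: 0.0881
grasp_force: 0.0
```

>>> servo_tool:
  steps:
    - [-1,[0,-0.04,0],[0,0,7]]
    - [-1,[0,-0.08,0],[0,0,14]]
    - [-1,[0,-0.12,0],[0,0,20.4]]
    - [-1,[0,-0.16,0],[0,0,20.4]]
    - [-1,[0,-0.2,0],[0,0,20.4]]
    - [-1,[0.01,-0.23,0],[0,0,20.4]]
    - [-1,[0.02,-0.25,0],[0,0,20.4]]
    - [-1,[0.02,-0.265,0.03],[0,0,20.4]]
    - [-1,[0.02,-0.275,0.06],[0,0,20.4]]
    - [-1,[0.02,-0.275,0.06],[0,0,20.4]]

```text
clock: 23.53
eef_pos: [0.474, -0.2996, 0.2104]
tcp_rot: [-0.56, -3.082, -0.001]
ft_force: [-0.8, 0.4, 0.3]
grip_width: 0.0882
grasp_force: 0.0
```

Run:
```python
from h import *
o=[]
for n in ("top","side"):
    im,d=cams.get_image(n); np.savez(f"{n}2.npz",im=im,d=d); o.append(im)
cv2.imwrite("pics/two2.png",cv2.resize(np.hstack(o),(798,300),interpolation=cv2.INTER_AREA)[:,:,::-1])
for nm,c in (("tin",(.418,.3536)),("reel",(.497,.3585)),("tip",(.576,.3634)),("ring",(.473,.1467)),("black",(.442,.247))):
  for n in("top","side"):
    P=top_of(n,np.load(n+"2.npz")["d"],c,.045,.017)
    if len(P)<20: print(nm,n,len(P)); continue
    zt=np.percentile(P[:,2],97); T=P[P[:,2]>zt-.006].astype(np.float32)
    print(nm,n,zt.round(4),np.round(cv2.minAreaRect(T[:,:2].copy())[0],4),np.round(cv2.minAreaRect(T[:,:2].copy())[1],3))
s=sensors.get_state(); print(s["eef_pos"],s["tcp_rot"])
```

```text
tin top 0.0413 [0.4172 0.3508] [0.056 0.056]
tin side 0
reel top 0.0424 [0.4972 0.3559] [0.048 0.051]
reel side 0
tip top 0.0523 [0.5728 0.3617] [0.035 0.026]
tip side 0
ring top 0.0348 [0.4719 0.1458] [0.037 0.038]
ring side 0
black top 0.0288 [0.4419 0.2472] [0.052 0.05 ]
black side 0
[ 0.47766804 -0.29665242  0.21486936] [-5.54847419e-01 -3.09026735e+00 -2.25366817e-03]
```

View pics/two2.png

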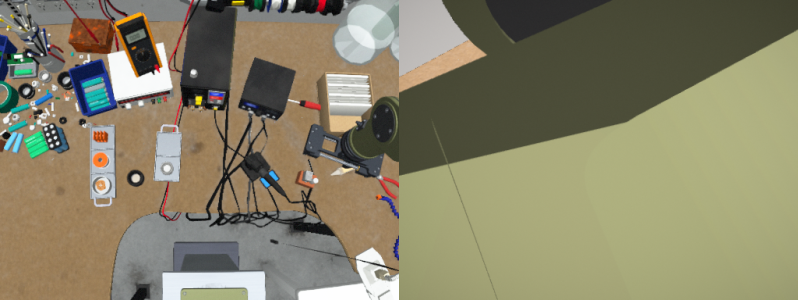

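Top view: tin, reel and tip holder stand in the long tray at (102,184), (101,159) and (101,136), and the ring is in the short tray at (167,169). The black ring hasn't moved, and the block waits at (307,177). Now the block.

>>> servo_tool:
  steps:
    - [-1,[0.02,-0.008,0],[0,0,0]]
    - [-1,[0.0406,-0.016,0],[0,0,0]]
    - [-1,[0.0406,-0.016,0.01],[0,0,0]]
    - [-1,[0.0406,-0.016,0.03],[0,0,0]]
    - [-1,[0.0406,-0.016,0.06],[0,0,0]]
    - [-1,[0.0406,-0.016,0.08],[0,0,0]]
    - [-1,[0.0406,-0.016,0.1],[0,0,0]]
    - [-1,[0.0406,-0.016,0.1],[0,0,0]]
    - [-1,[0.0406,-0.016,0.1],[0,0,0]]
    - [-1,[0.0406,-0.016,0.1],[0,0,0]]
  grip_force: 55

```text
clock: 24.47
eef_pos: [0.4362, -0.2979, 0.1168]
tcp_rot: [0.553, 3.089, -0.0]
ft_force: [0.4, -0.4, 0.8]
grip_width: 0.0881
grasp_force: 0.0
```

>>> servo_tool:
  steps:
    - [-1,[0.002,-0.001,0.025],[0,0,0]]
    - [-1,[0.002,-0.001,0.05],[0,0,0]]
    - [-1,[0.002,-0.001,0.07],[0,0,0]]
    - [-1,[0.002,-0.001,0.082],[0,0,0]]
    - [-1,[0.002,-0.001,0.082],[0,0,0]]
    - [-1,[0.002,-0.001,0.082],[0,0,0]]
    - [1,[0.002,-0.001,0.082],[0,0,0]]
    - [1,[0.002,-0.001,0.082],[0,0,0]]
    - [1,[0.002,-0.001,0.082],[0,0,0]]
    - [1,[0.002,-0.001,0.082],[0,0,0]]

```text
clock: 25.3
eef_pos: [0.4326, -0.2988, 0.034]
tcp_rot: [0.556, 3.091, -0.001]
ft_force: [-0.2, -1.1, 1.0]
grip_width: 0.0636
grasp_force: 0.0
```

>>> servo_tool:
  steps:
    - [1,[0.002,0,0],[0,0,0]]
    - [1,[0.002,0,0],[0,0,0]]
    - [1,[0.002,0,0],[0,0,0]]
    - [1,[0.002,0,0],[0,0,0]]
    - [1,[0.002,0,0],[0,0,0]]
    - [1,[0.002,0,0],[0,0,0]]
    - [1,[0.002,0,0],[0,0,0]]
    - [1,[0.002,0,-0.005],[0,0,0]]
    - [1,[0.002,0,-0.01],[0,0,0]]
    - [1,[0.002,0,-0.01],[0,0,0]]

```text
clock: 26.13
eef_pos: [0.4302, -0.2981, 0.0435]
tcp_rot: [-0.556, -3.092, 0.0]
ft_force: [0.9, 0.4, -6.3]
grip_width: 0.0516
grasp_force: 55.0
```

>>> servo_tool:
  steps:
    - [1,[0,0,-0.02],[0,0,0]]
    - [1,[0,0,-0.05],[0,0,0]]
    - [1,[0,0,-0.08],[0,0,0]]
    - [1,[0,0,-0.11],[0,0,0]]
    - [1,[0,0,-0.14],[0,0,0]]
    - [1,[0,0,-0.17],[0,0,0]]
    - [1,[0,0,-0.2],[0,0,-4]]
    - [1,[0,0,-0.22],[0,0,-9]]
    - [1,[0,0,-0.23],[0,0,-14]]
    - [1,[0,0,-0.23],[0,0,-17.8]]

```text
clock: 26.97
eef_pos: [0.4307, -0.2983, 0.2753]
tcp_rot: [0.065, 3.138, -0.003]
ft_force: [0.5, -0.4, -7.2]
grip_width: 0.0515
grasp_force: 55.0
```

>>> servo_tool:
  steps:
    - [1,[0,0,0],[0,0,0]]
    - [1,[-0.02,0.02,0],[0,0,0]]
    - [1,[-0.04,0.04,0],[0,0,0]]
    - [1,[-0.06,0.065,0],[0,0,0]]
    - [1,[-0.07,0.095,0],[0,0,0]]
    - [1,[-0.08,0.125,0],[0,0,0]]
    - [1,[-0.08,0.155,0],[0,0,0]]
    - [1,[-0.08,0.185,0],[0,0,0]]
    - [1,[-0.08,0.215,0],[0,0,0]]
    - [1,[-0.08,0.245,0],[0,0,0]]

```text
clock: 27.8
eef_pos: [0.52, -0.0556, 0.2721]
tcp_rot: [-0.074, -3.138, 0.001]
ft_force: [1.1, -0.2, -6.4]
grip_width: 0.0517
grasp_force: 55.0
```

>>> servo_tool:
  steps:
    - [1,[-0.005,0.03,0],[0,0,0]]
    - [1,[-0.01,0.06,0],[0,0,0]]
    - [1,[-0.015,0.09,0],[0,0,0]]
    - [1,[-0.018,0.12,0],[0,0,0]]
    - [1,[-0.02,0.15,0],[0,0,0]]
    - [1,[-0.02,0.175,0.02],[0,0,0]]
    - [1,[-0.02,0.19,0.05],[0,0,0]]
    - [1,[-0.02,0.2,0.08],[0,0,0]]
    - [1,[-0.02,0.2,0.11],[0,0,0]]
    - [1,[-0.02,0.2,0.14],[0,0,0]]

```text
clock: 28.63
eef_pos: [0.549, 0.143, 0.131]
tcp_rot: [-0.07, -3.139, 0.001]
ft_force: [0.5, -0.5, -7.5]
grip_width: 0.0514
grasp_force: 55.0
```

>>> servo_tool:
  steps:
    - [1,[0,0,0.02],[0,0,0]]
    - [1,[0,0,0.04],[0,0,0]]
    - [1,[0,0,0.06],[0,0,0]]
    - [1,[0,0,0.07],[0,0,0]]
    - [1,[0,0,0.07],[0,0,0]]
    - [1,[0,0,0.07],[0,0,0]]
    - [1,[0,0,0.07],[0,0,0]]
    - [1,[0,0,0.07],[0,0,0]]
    - [1,[0,0,0.07],[0,0,0]]
    - [1,[0,0,0.07],[0,0,0]]

```text
clock: 29.47
eef_pos: [0.5506, 0.1424, 0.0641]
tcp_rot: [0.071, 3.139, 0.001]
ft_force: [-0.3, 0.2, -6.2]
grip_width: 0.0516
grasp_force: 55.0
```

>>> servo_tool:
  steps:
    - [1,[0,0,0.008],[0,0,0]]
    - [1,[0,0,0.015],[0,0,0]]
    - [1,[0,0,0.019],[0,0,0]]
    - [1,[0,0,0.021],[0,0,0]]
    - [1,[0,0,0.022],[0,0,0]]
    - [1,[0,0,0.022],[0,0,0]]
    - [1,[0,0,0.022],[0,0,0]]
    - [1,[0,0,0.022],[0,0,0]]
    - [1,[0,0,0.022],[0,0,0]]
    - [1,[0,0,0.022],[0,0,0]]

```text
clock: 30.3
eef_pos: [0.5494, 0.142, 0.0415]
tcp_rot: [-0.07, -3.14, 0.001]
ft_force: [-3.9, -2.5, 5.4]
grip_width: 0.0513
grasp_force: 55.0
```

Down on the floor. Release, rise, move clear and look.

>>> servo_tool:
  steps:
    - [-1,[0,0,0],[0,0,0]]
    - [-1,[0,0,0],[0,0,0]]
    - [-1,[0,0,0],[0,0,0]]
    - [-1,[0,0,0],[0,0,0]]
    - [-1,[0,0,0],[0,0,0]]
    - [-1,[0,0,-0.02],[0,0,0]]
    - [-1,[0,0,-0.05],[0,0,0]]
    - [-1,[0,0,-0.09],[0,0,0]]
    - [-1,[0,0,-0.13],[0,0,0]]
    - [-1,[0,0,-0.17],[0,0,0]]

```text
clock: 31.13
eef_pos: [0.5498, 0.1423, 0.2129]
tcp_rot: [-0.069, -3.14, -0.001]
ft_force: [1.2, 0.2, -0.5]
grip_width: 0.0883
grasp_force: 0.0
```

>>> servo_tool:
  steps:
    - [-1,[0,-0.01,-0.04],[0,0,0]]
    - [-1,[0.01,-0.05,-0.06],[0,0,0]]
    - [-1,[0.02,-0.09,-0.06],[0,0,0]]
    - [-1,[0.03,-0.13,-0.06],[0,0,0]]
    - [-1,[0.04,-0.17,-0.06],[0,0,0]]
    - [-1,[0.05,-0.21,-0.06],[0,0,0]]
    - [-1,[0.05,-0.25,-0.06],[0,0,0]]
    - [-1,[0.05,-0.29,-0.06],[0,0,0]]
    - [-1,[0.05,-0.33,-0.06],[0,0,0]]
    - [-1,[0.05,-0.37,-0.06],[0,0,0]]

```text
clock: 31.97
eef_pos: [0.4831, -0.2272, 0.2714]
tcp_rot: [0.07, 3.14, -0.0]
ft_force: [0.8, -0.8, 0.2]
grip_width: 0.0882
grasp_force: 0.0
```

Run:
```python
from h import *
im,d=cams.get_image("top")
cv2.imwrite("pics/top3.png",cv2.resize(im[130:280,90:290],None,fx=3.9,fy=3.9,interpolation=cv2.INTER_CUBIC)[:,:,::-1])
for nm,c in (("tin",(.418,.3536)),("reel",(.497,.3585)),("tip",(.576,.3634)),("ring",(.473,.1467)),("block",(.552,.143)),("black",(.442,.247))):
    P=top_of("top",d,c,.043,.017); 
    if nm=="block": P=P[P[:,2]<.055]
    if len(P)<20: print(nm,len(P)); continue
    zt=np.percentile(P[:,2],97); T=P[P[:,2]>zt-.006].astype(np.float32); rc=cv2.minAreaRect(T[:,:2].copy())
    print(nm,zt.round(4),np.round(rc[0],4),np.round(rc[1],3),round(rc[2],1))
print(sensors.get_state()["eef_pos"])
```

```text
tin 0.0423 [0.4172 0.3507] [0.056 0.056] 0.2
reel 0.0421 [0.4973 0.3567] [0.051 0.048] 1.0
tip 0.0524 [0.5733 0.3615] [0.026 0.034] 0.5
ring 0.0348 [0.4721 0.1458] [0.037 0.037] 89.7
block 0.0508 [0.554 0.141] [0.051 0.039] 84.4
black 0.0286 [0.4415 0.2466] [0.051 0.051] 20.9
[ 0.48146699 -0.23796641  0.27017624]
```

View pics/top3.png

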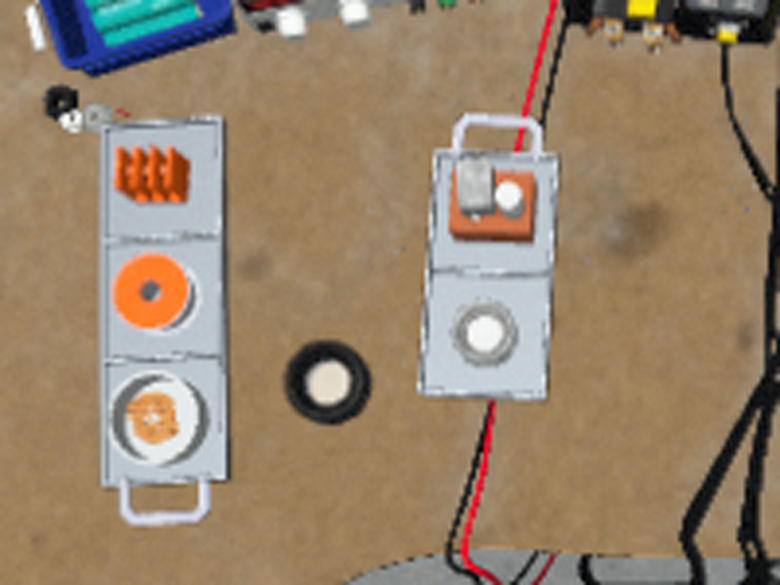

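The top view shows all five things upright in their named pockets: tip holder (152,174), reel (152,291), tin (158,418), block (492,205) and ring (485,332). The black ring (328,382) hasn't moved and the gripper is clear, so I'm handing in.

```bash
python3 -c "
from h import *
print(r.job_done())"
```

```text
the job is handed in; nothing more can be done
None
```

Both kits are made up and the job is handed in at about 32 s: the last top view showed all five things upright in their named pockets and the black ring within about 1 mm of its start; the hand-in itself returned no verdict.

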